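Sign off a weighed spool by pointing, then key it in

ROBOT

A 6-joint arm with a two-finger parallel gripper is mounted at the origin on the work surface. World frame = base frame: x ahead of the robot, y to its left, z up, the work surface at z = 0. Lengths are in m, angles in degrees, forces in N, time in s.
With the tool pointing down it reaches from about 0.275 to 1 m from the base axis. Payload 8.4 kg.
Tool frame: the origin (TCP) lies on the centre line of the jaws, within the pads' length; the fingertips stand 11 mm ahead of it and the grasp point (between the pads) lies 8 mm behind it; y points along the fingers, z is the direction in which the jaws open and shut, and the axes are right-handed (so a half turn about y gives the same grasp; the last joint's range is limited). The gripper opens to 85 mm and grips with 20 to 120 N. Pads are 22 mm wide; open, the fingers measure 114 mm over their backs; the gripper's body (76 mm by 85 mm) begins 54 mm behind the grasp point. The pads swing forward as they close: fully open they stand 13 mm farther back than shut.
Start: joints at [-71.585, 20.225, 93.587, -0, 66.188, -0.138], TCP at [0.199, -0.593, 0.242] pointing down, gripper open.
Joint ranges: [-150.9, 150.9], [-52.94, 120.26], [3.33, 152.33], [-74.26, 254.26], [0, 154.13], [-172.89, 172.89]. Speed limits (degrees/s): [127.2, 127.2, 159.86, 180, 180, 180].

INTERFACE

Orientations are given as a 3x3 rotation matrix whose columns are the frame's x, y, z axes.
In Python, from bench import manip, vision, order, finder gives the robot as it stands. The module is installed in compiled form; this text tells all that it offers.
- The arm moves only by the tool servo_tool, never from a script. Its argument "targets" is a list of rows, each an object of numbers: "tx", "ty", "tz": the shift along the tool's x, y, z in m; "spin": the turn about the tool's y in degrees. In form: [{"tx": .., "ty": .., "tz": .., "spin": ..}, ...]. A call has exactly 10 rows; each row is the pose to reach, as a shift and turn from the pose commanded when the call began, along the tool's axes at that moment; what a row does not reach only later rows make up. A row lasts 1/10 s, in which the tool goes at most 50 mm and 8.59 degrees, less where a joint would pass 70% of its speed; a pose out of reach is approached as far as the arm can. A call with a gripper value outside its range is refused whole. "claw" is the opening, from 0 (shut) to 1 (fully open), set as the call begins (left out, the last holds). The fingers move at their own pace and stop on an object; "newtons" is the grip in N (left out, the last holds). Time passes only in rows, so rows that repeat a pose let the fingers close, or fill a call up. It gives the time, the measured TCP pose, the force and the opening at its end, in the units of the state.
- manip.sense(): the state, without advancing time (a new reading comes with each control period).
- vision.camera(name): name is "scene" or "top" or "wrist"; returns (picture, depth): 384x512x3 uint8, red, green, blue; 384x512 float32, m along the optical axis (not along the pixel's ray), 0 where there is no reading.
- vision.get_calibration(name): a dict with "K" (3x3 intrinsics, pixels), "k1" (the pictures are not rectified: a ray, as slopes to the right and down, at radius r is drawn at 1 + k1 r^2 times it, then the intrinsics apply), "eye" and "attitude" of the camera in the world. Camera axes: x right, y up, looking along -z (the intrinsics and any distortion apply to the point x, -y, -z); pixel columns grow to the right and rows downward; lengths in m; the calibration is good to about 2 mm. A picture is of the moment at which its call begins: read the wrist's pose just before it. get_calibration takes no time and is no camera call; for the wrist camera it gives the pose at the moment of the call.
- order.sign_off(): hands the job in, once; it reports no verdict.
Trained networks look in the newest picture that a camera, given by its name, has taken for a name from the list of things; names that differ only in an ending like _2 or _b are one class to them, and where a whole thing is asked for, a point or a joint stands for the part that bears it (a point fixed in the world has none). Each returns a list of dicts, best first, with "confidence" (0 to 1); they miss things now and then, are a little off and sometimes report something else, mostly with a low value. They report only what shows in the picture. A call takes as long as a camera call. They do not tell look-alikes from the thing itself.
- finder.boxes_of(target, camera): "bbox" ([left, top, width, height] in pixels, round what is visible of it).
- finder.landmark_of(target, camera): "at" ([column, row] in pixels: a listed point, or the origin of a listed thing).
The state is a dict: "time": time; "joint_pos": joint angles; "qvel": joint speeds; "tau": joint torques, N m; "tool_pos": TCP position; "tool_rot": TCP orientation; "wrist_force": force on the tool from outside, world axes, zero at the start; "ft_torque": the same for the moment, N m; "grip_width": opening from 0.0 (shut) to 1.0 (fully open).
Only numpy, scipy, OpenCV 4.12 (cv2) and the standard library are available. Lean on these libraries where they do the work, as an engineer would, in place of code of your own. Each camera call takes 0.05 s, during which the arm holds its last target. There are 200 camera calls.

TASK

Sign off the weighing by pointing and checking, as packers do: point at the green spool on the scale's pan, with the fingertips held about 3 cm above its middle for two seconds, then point in the same way at the middle of the indicator's lit display for two seconds, touching neither. Then press the green key on the indicator fully down and let it spring back up. Leave the spool lying on the pan, press no other key, and leave everything else on the bench alone.

Things in the scene. Friction and masses are not known exactly. Their poses are not given: they have to be found in the camera images.
- scale: bench scale with a square stainless pan, 200 x 200 mm, its top 80 mm above the bench; fixed. Origin: centre of its underside, on the bench; z up. It may stand on either side of the bench, with the indicator on the other.
- green_spool: green-flanged filament spool lying flat: two flanges 160 mm across and 4 mm thick, 46 mm tall overall, with a 52 mm bore up the middle, about 0.55 kg; it lies loose on the scale's pan. Origin: centre of its underside (on the pan, 80 mm above the bench); z up.
- green_spool_top (a point): centre of the green spool's top face (the middle of the bore's mouth), 46 mm above its underside, 126 mm above the bench.
- indicator: weighing indicator: a blue-grey wedge-shaped desk housing 160 mm deep, 240 mm wide, 83 mm tall at the back and 30 mm at the front; its face slopes 20 degrees from level and looks up and towards the robot side (-x of its own frame). Fixed. Origin: centre of its underside; x towards its back, y along its width, z up.
- display: the indicator's green lit display in a black frame 150 mm wide and 66 mm along the slope (lit window 124 x 46 mm), in the upper part of the face. Origin: centre of the outer face of the window, 5 mm proud of the housing's sloping face. z points straight out of the window (20 degrees from vertical, leaning to the indicator's front), x up the slope, y along the width.
- key_green (a joint): travel of the green round key, the last of the four at the -y end of the row: 0 = up, 0.004 m = fully down; it moves straight into the sloping face against a spring (2 N to start, 4 N fully down) and springs back.
- key_green_top (a point): centre of the green key's top face. The key is a flat cap 22 mm across that stands 8 mm proud of the sloping face; it is pushed along the display's -z axis. The four keys stand in a row along the indicator's y, 50 mm apart, 78 mm down the slope from the display's centre.
- key_red (a joint): travel of the red round key, the first of the row, at its +y end: 0 = up, 0.004 m = fully down; not to be pressed
- key_blue (a joint): travel of the blue round key, the second from the +y end: 0 = up, 0.004 m = fully down; not to be pressed
- key_white (a joint): travel of the white round key, the third from the +y end, next to the green one: 0 = up, 0.004 m = fully down; not to be pressed
- orange_spool: orange-flanged filament spool lying flat: two flanges 160 mm across and 4 mm thick, 46 mm tall overall, with a 52 mm bore up the middle, about 0.55 kg; stands by, flat on the bench behind the scale and indicator. Origin: centre of its underside.
- black_spool: black-flanged filament spool lying flat: two flanges 160 mm across and 4 mm thick, 46 mm tall overall, with a 52 mm bore up the middle, about 0.55 kg; stands by like the orange one. Origin: centre of its underside.
- tape_roll: roll of brown packing tape lying flat, 110 mm across, 76 mm bore, 48 mm tall; stands by. Origin: centre of its underside.
Not all that is in view belongs to the job. What is shaped like the green_spool but blue or purple is not meant.

How it is judged (in metres and radians):
On the way, in this order (a step that is already met when the one before it is completed fails the run):
1. the fingers are held just above the middle of the green spool for 1.5 s (horizontal distance between the grasp point and green_spool_top below 0.035 m and z of the grasp point in the frame of green_spool_top between 0.021 and 0.1 m), for 1.5 s.
2. the fingers are held just off the middle of the display for 1.5 s (y of the grasp point in the frame of display between -0.035 and 0.035 m and x of the grasp point in the frame of display between -0.035 and 0.045 m and z of the grasp point in the frame of display between 0.018 and 0.1 m), for 1.5 s.
3. the green key is pressed down by the fingers (value of joint key_green above 0.003 m and contact force between the fingers and indicator above 1 N), for 0.05 s.
At the end, for the whole second after the job is handed in: Both points (1.5 s each, fingers within 35 mm of the middle sideways, tips at most 80 mm off) and the press (3 of 4 mm) made; all keys up within 1 mm; the green spool flat and still on the pan within 6 mm of its start, the other spools and the tape within 10 mm of theirs (value of joint each of key_green, key_red, key_blue, key_white below 0.001 m and distance of green_spool_top from where it was at the start of the episode below 0.006 m and horizontal distance between green_spool_top and scale below 0.05 m and angle between green_spool_top's own z axis and vertical below 0.05 rad and linear speed of green_spool below 0.02 m/s and distance of each of orange_spool, black_spool, tape_roll from where it was at the start of the episode below 0.01 m); the robot touches nothing.
It fails at once if the green spool is touched, shifted or lifted (contact force between any of the fingers, the arm and green_spool above 0.5 N or distance of green_spool_top from where it was at the start of the episode above 0.006 m).
It fails at once if the display is touched (contact force between any of the fingers, the arm and display above 0.5 N).
It fails at once if the scale is touched (contact force between any of the fingers, the arm and scale above 0.5 N).
It fails at once if another key is pressed (value of joint any of key_red, key_blue, key_white above 0.002 m).
It fails at once if a bystander is touched, moved or lifted (distance of any of orange_spool, black_spool, tape_roll from where it was at the start of the episode above 0.01 m or contact force between any of the fingers, the arm and orange_spool above 0.5 N or contact force between any of the fingers, the arm and black_spool above 0.5 N or contact force between any of the fingers, the arm and tape_roll above 0.5 N).
It also fails if it takes over 51 s, if anything falls off the work surface, if the arm or the gripper's body presses on something with over 40 N, if the wrist force passes 120 N, or if a joint passes its speed limit or range.

## Working session

There is one attempt and no reset: what is moved stays moved. The work goes in short steps, Python scripts to look and compute and a tool call to move; the robot and the scene stay as the last step left them, time stands still between calls to the robot, and variables do not carry over. Pictures are saved under pics/ and viewed, about 8 in all and at most 12, crops included, and the job is handed in when it is done.

Besides the shell and the picture viewer there is one more tool, called after "Emit:" by a JSON object that holds its "fn" and its "kwargs", one argument or row to a line. servo_tool: Moves the arm, as the interface text tells. Its arguments: {"type":"object","properties":{"targets":{"type":"array","items":{"type":"object","properties":{"tx":{"type":"number"},"ty":{"type":"number"},"tz":{"type":"number"},"spin":{"type":"number"}}}},"claw":{"type":"number"},"newtons":{"type":"number"}},"required":["targets"]}

```bash
mkdir -p pics; cat > h.py <<'E'
import numpy as np, cv2
from bench import manip, vision, order, finder
def ray(cal,px):
    K=np.array(cal["K"]);d=np.array([(px[0]-K[0,2])/K[0,0],(px[1]-K[1,2])/K[1,1]])
    u=d.copy()
    for _ in range(20): u=d/(1+cal["k1"]*(u@u))
    R=np.array(cal["attitude"]);
    if R.shape!=(3,3): raise Exception(R)
    return np.array(cal["eye"]),R@np.array([u[0],-u[1],-1.])
def bydepth(cal,dep,px):
    c,r=int(round(px[0])),int(round(px[1]))
    z=dep[max(r-1,0):r+2,max(c-1,0):c+2];z=z[z>0]
    e,d=ray(cal,px)
    return e+d*np.median(z) if len(z) else None
def atz(cal,px,z):
    e,d=ray(cal,px);return e+d*(z-e[2])/d[2]
E
python3 - <<'E'
from h import *
np.set_printoptions(precision=4,suppress=True)
s=manip.sense();print(s["time"],s["tool_pos"],s["tool_rot"])
ims=[]
for n in ["scene","top"]:
    im,dep=vision.camera(n);cal=vision.get_calibration(n);print(n,cal)
    ims.append(im)
    for t in ["green_spool_top","display","key_green_top","indicator","scale"]:
        for q in finder.landmark_of(t,n)[:2]:
            print(t,np.round(q["at"],1),round(q["confidence"],2),bydepth(cal,dep,q["at"]))
    cv2.imwrite(f"pics/{n}0.png",im[:,:,::-1])
print(manip.sense()["time"])
E
```

```text
0.0 [ 0.1987 -0.5921  0.2416] [[-0.948  -0.0005  0.3182]
 [-0.3182  0.0013 -0.948 ]
 [ 0.     -1.     -0.0014]]
scene {'K': array([[481.7611,   0.    , 253.617 ],
       [  0.    , 481.7611, 196.6392],
       [  0.    ,   0.    ,   1.    ]]), 'k1': -0.12411474020941946, 'eye': array([1.2947, 0.327 , 1.2755]), 'attitude': array([[-0.3177, -0.8106,  0.492 ],
       [ 0.9482, -0.2705,  0.1667],
       [-0.0021,  0.5195,  0.8545]])}
green_spool_top [313.5 182.5] 0.95 [0.5062 0.2467 0.0837]
green_spool_top [395.1 218. ] 0.61 [0.5018 0.5101 0.0092]
display [163.9 156.8] 0.94 [ 0.5553 -0.2154  0.0762]
key_green_top [144.4 140.3] 0.61 [ 0.4966 -0.3167  0.0469]
indicator [171.4 163.8] 0.59 [ 0.5762 -0.1797  0.0827]
scale [316.6 207.5] 0.57 [0.5939 0.2775 0.0972]
top {'K': array([[397.3357,   0.    , 264.569 ],
       [  0.    , 397.3357, 189.9956],
       [  0.    ,   0.    ,   1.    ]]), 'k1': -0.06532519302528048, 'eye': array([0.4735, 0.1115, 1.0707]), 'attitude': array([[ 0.026 ,  0.9907, -0.1332],
       [-0.9989,  0.0311,  0.0361],
       [ 0.0399,  0.1321,  0.9904]])}
green_spool_top [277.8 246.2] 0.81 [ 0.4669  0.033  -0.0006]
green_spool_top [ 95.8 217.3] 0.72 [ 0.5295  0.5241 -0.0014]
display [380.9 222.4] 0.88 [ 0.5338 -0.2254  0.0693]
key_green_top [415.5 240. ] 0.51 [ 0.4914 -0.3289  0.0396]
indicator [375.1 229.3] 0.89 [ 0.5161 -0.2121  0.0631]
indicator [195.3 217.4] 0.51 [0.5328 0.2457 0.0789]
scale [194.4 220.6] 0.6 [0.5247 0.2474 0.0804]
scale [379.2 222.1] 0.52 [ 0.5345 -0.2212  0.0688]
0.6
```

```bash
python3 -c "
import cv2,numpy as np
a=cv2.imread('pics/scene0.png');b=cv2.imread('pics/top0.png')
cv2.imwrite('pics/two.png',cv2.resize(np.vstack([a,b]),None,fx=.78,fy=.78))"
```

```text
(no output)
```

View pics/scene0.png

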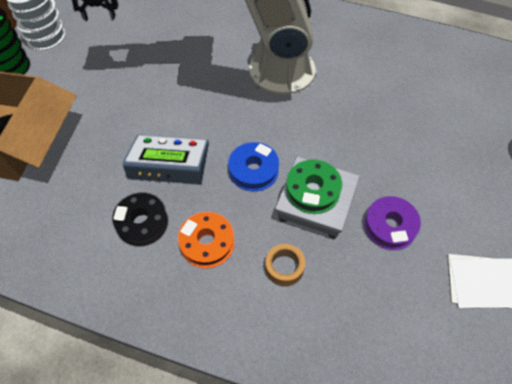

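View pics/top0.png

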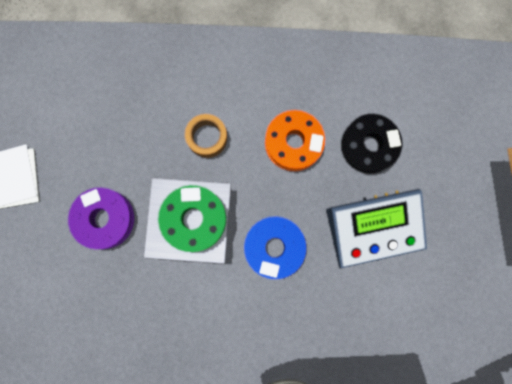

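Scene view: the green spool is on the pan at about (314,184), with the indicator at (166,157) and its green key at (148,140). Top view: spool at (193,219), display at (381,219), green key at (410,241), white key at (392,245). The best "green_spool_top" hit in the top view was the blue spool, so I'm dropping it. Next I'll triangulate from colour segments.

```bash
cat > tri.py <<'E'
from h import *
np.set_printoptions(precision=4,suppress=True)
def tri(rs):
    A=0;b=0
    for e,d in rs:
        d=d/np.linalg.norm(d);P=np.eye(3)-np.outer(d,d);A=A+P;b=b+P@e
    p=np.linalg.solve(A,b);return p,[np.linalg.norm(np.cross(p-e,d/np.linalg.norm(d))) for e,d in rs]
def seg(im,lo,hi,box,ell=False):
    hsv=cv2.cvtColor(im,cv2.COLOR_RGB2HSV);m=cv2.inRange(hsv,lo,hi);k=np.zeros_like(m)
    x,y,w,h=box;k[y:y+h,x:x+w]=m[y:y+h,x:x+w]
    cs,_=cv2.findContours(k,cv2.RETR_EXTERNAL,cv2.CHAIN_APPROX_NONE)
    c=max(cs,key=cv2.contourArea)
    return cv2.minAreaRect(cv2.convexHull(c)),cv2.contourArea(c)
E
python3 - <<'E'
from tri import *
S=cv2.imread("pics/scene0.png")[:,:,::-1].copy();T=cv2.imread("pics/top0.png")[:,:,::-1].copy()
cs,ct=vision.get_calibration("scene"),vision.get_calibration("top")
G=((45,120,40),(75,255,255))
boxes={"spool":((280,150,70,65),(150,180,90,75)),"disp":((140,147,50,16),(350,200,62,38)),"key":((140,136,14,9),(402,235,18,13))}
for k,(bs,bt) in boxes.items():
    lo,hi=((30,120,120),(75,255,255)) if k=="disp" else G
    a,b=seg(S,lo,hi,bs),seg(T,lo,hi,bt)
    print(k,a,b,tri([ray(cs,a[0][0]),ray(ct,b[0][0])]), atz(ct,b[0][0],.126))
# red key
for lo,hi in [((0,150,80),(8,255,255)),]:
    a,b=seg(S,lo,hi,(186,138,14,10)),seg(T,lo,hi,(345,245,20,16));print("red",a,b,tri([ray(cs,a[0][0]),ray(ct,b[0][0])]))
E
```

```text
spool (((314.0, 186.0), (52.0, 54.0), 90.0), 2259.5) (((192.0547332763672, 219.75848388671875), (62.67991256713867, 66.32864379882812), 87.51044464111328), 3025.5) (array([0.5257, 0.2515, 0.0958]), [np.float64(0.000473020042095124), np.float64(0.0004730200420952304)]) [0.5242 0.2467 0.126 ]
disp (((163.58628845214844, 154.2918701171875), (40.82455825805664, 9.048375129699707), 4.085616588592529), 312.0) (((380.3149719238281, 218.64891052246094), (18.056520462036133, 48.85881805419922), 77.7352294921875), 804.0) (array([ 0.5433, -0.2233,  0.0704]), [np.float64(0.0003570398262013018), np.float64(0.00035703982620128915)]) [ 0.5394 -0.205   0.126 ]
key (((147.0, 139.5), (4.0, 3.0), 0.0), 8.5) (((410.5, 240.5), (7.0, 7.0), 90.0), 41.5) (array([ 0.4896, -0.3121,  0.0448]), [np.float64(0.0008935249588827547), np.float64(0.0008935249588825448)]) [ 0.4884 -0.2794  0.126 ]
red (((192.60003662109375, 142.7000274658203), (3.5777084827423096, 4.0249223709106445), 63.43495178222656), 7.0) (((355.5, 253.0), (6.0, 5.0), 90.0), 22.0) (array([ 0.4542, -0.1656,  0.0429]), [np.float64(0.0006391982871047937), np.float64(0.0006391982871049309)])
```

Emit:
{"fn": "servo_tool", "kwargs": {
  "claw": 0,
  "newtons": 40,
  "targets": [
    {"tx": -0.006, "ty": 0, "tz": -0.008, "spin": 0.5},
    {"tx": -0.022, "ty": 0, "tz": -0.027, "spin": 1},
    {"tx": -0.048, "ty": 0, "tz": -0.057, "spin": 1.5},
    {"tx": -0.076, "ty": 0, "tz": -0.092, "spin": 2},
    {"tx": -0.105, "ty": 0, "tz": -0.127, "spin": 2.5},
    {"tx": -0.134, "ty": 0, "tz": -0.161, "spin": 3},
    {"tx": -0.163, "ty": 0, "tz": -0.196, "spin": 3.5},
    {"tx": -0.191, "ty": 0, "tz": -0.23, "spin": 4},
    {"tx": -0.22, "ty": 0, "tz": -0.265, "spin": 4.5},
    {"tx": -0.249, "ty": 0, "tz": -0.3, "spin": 5}
  ]
}}

```text
time: 1.6
tool_pos: [0.3394, -0.2267, 0.2424]
tool_rot: [[-0.972, 0.001, 0.233], [-0.233, -0.0, -0.972], [-0.001, -1.0, 0.0]]
wrist_force: [0.7, -0.4, 0.1]
grip_width: 0.003
```

Emit:
{"fn": "servo_tool", "kwargs": {
  "targets": [
    {"tx": -0.026, "ty": 0, "tz": -0.037},
    {"tx": -0.051, "ty": 0, "tz": -0.074},
    {"tx": -0.077, "ty": 0, "tz": -0.111},
    {"tx": -0.103, "ty": 0, "tz": -0.148},
    {"tx": -0.128, "ty": 0, "tz": -0.185},
    {"tx": -0.154, "ty": 0, "tz": -0.222},
    {"tx": -0.18, "ty": 0, "tz": -0.259},
    {"tx": -0.205, "ty": 0, "tz": -0.296},
    {"tx": -0.23, "ty": 0, "tz": -0.331},
    {"tx": -0.25, "ty": 0, "tz": -0.36}
  ]
}}

```text
schema error: expected keys tx, ty, tz, spin
```

```bash
python3 - <<'E'
from tri import *
s=manip.sense();c=vision.get_calibration("wrist");im,dep=vision.camera("wrist")
print(s["tool_pos"],c["eye"]);cv2.imwrite("pics/w1.png",im[:,:,::-1])
hsv=cv2.cvtColor(im,cv2.COLOR_RGB2HSV);m=cv2.inRange(hsv,(45,120,40),(75,255,255))
r,cc=np.nonzero(m);P=np.array([bydepth(c,dep,(b,a)) for a,b in zip(r[::7],cc[::7]) if dep[a,b]>0])
P=P[(abs(P[:,2]-.126)<.006)];print(len(P),P[:,2].mean())
e=cv2.minEnclosingCircle(P[:,:2].astype(np.float32));print(e)
E
```

```text
[ 0.3394 -0.2267  0.2424] [ 0.4144 -0.2086  0.3737]
0 nan
((0.0, 0.0), 0.0)<stdin>:6: RuntimeWarning: Mean of empty slice.
  ret = ret.dtype.type(ret / rcount)
```

The move was refused because each row has to carry `spin`. I'm resending it with a ramp from rest.

Emit:
{"fn": "servo_tool", "kwargs": {
  "targets": [
    {"tx": -0.006, "ty": 0, "tz": -0.008, "spin": 0},
    {"tx": -0.018, "ty": 0, "tz": -0.026, "spin": 0},
    {"tx": -0.04, "ty": 0, "tz": -0.057, "spin": 0},
    {"tx": -0.066, "ty": 0, "tz": -0.095, "spin": 0},
    {"tx": -0.093, "ty": 0, "tz": -0.134, "spin": 0},
    {"tx": -0.12, "ty": 0, "tz": -0.173, "spin": 0},
    {"tx": -0.147, "ty": 0, "tz": -0.212, "spin": 0},
    {"tx": -0.172, "ty": 0, "tz": -0.248, "spin": 0},
    {"tx": -0.192, "ty": 0, "tz": -0.277, "spin": 0},
    {"tx": -0.205, "ty": 0, "tz": -0.296, "spin": 0}
  ]
}}

```text
time: 2.65
tool_pos: [0.4703, 0.1086, 0.2423]
tool_rot: [[-0.972, 0.001, 0.235], [-0.235, 0.0, -0.972], [-0.001, -1.0, -0.0]]
wrist_force: [-0.2, -0.5, 0.3]
grip_width: -0.0
```

```bash
python3 - <<'E'
from tri import *
s=manip.sense();c=vision.get_calibration("wrist");im,dep=vision.camera("wrist")
print(s["time"],s["tool_pos"],c["eye"]);cv2.imwrite("pics/w2.png",im[:,:,::-1])
hsv=cv2.cvtColor(im,cv2.COLOR_RGB2HSV);m=cv2.inRange(hsv,(45,120,40),(75,255,255))
r,cc=np.nonzero(m);print(len(r));P=np.array([bydepth(c,dep,(b,a)) for a,b in zip(r[::7],cc[::7]) if dep[a,b]>0])
P=P[(abs(P[:,2]-.126)<.008)];print(len(P),P[:,2].mean())
print(cv2.minEnclosingCircle(P[:,:2].astype(np.float32)))
E
```

```text
2.65 [0.4703 0.1086 0.2423] [0.5453 0.1267 0.3736]
25729
3335 0.12550787003606748
((0.5277610421180725, 0.24846100807189941), 0.07964267581701279)
```

View pics/w1.png

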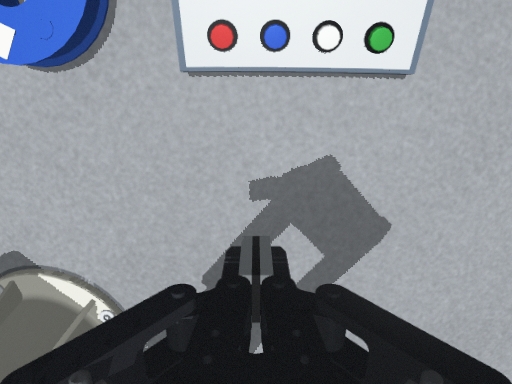

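The wrist view shows the four keys at row 37, at columns 222, 275, 328 and 379, with green last. Wrist depth puts the spool's top at (0.528, 0.248, 0.1255) with a radius of 79.6 mm, as expected. Now I'll move above it and hold.

Emit:
{"fn": "servo_tool", "kwargs": {
  "targets": [
    {"tx": -0.008, "ty": 0, "tz": -0.011, "spin": 0},
    {"tx": -0.026, "ty": 0, "tz": -0.035, "spin": 0},
    {"tx": -0.048, "ty": 0, "tz": -0.066, "spin": 0},
    {"tx": -0.068, "ty": 0.005, "tz": -0.094, "spin": 0},
    {"tx": -0.081, "ty": 0.015, "tz": -0.111, "spin": 0},
    {"tx": -0.087, "ty": 0.03, "tz": -0.119, "spin": 0},
    {"tx": -0.089, "ty": 0.047, "tz": -0.122, "spin": 0},
    {"tx": -0.089, "ty": 0.061, "tz": -0.122, "spin": 0},
    {"tx": -0.089, "ty": 0.07, "tz": -0.122, "spin": 0},
    {"tx": -0.089, "ty": 0.074, "tz": -0.122, "spin": 0}
  ]
}}

```text
time: 3.7
tool_pos: [0.5267, 0.2453, 0.1671]
tool_rot: [[-0.972, -0.002, 0.233], [-0.233, -0.001, -0.972], [0.002, -1.0, 0.0]]
wrist_force: [-0.9, 0.3, 0.4]
grip_width: -0.003
```

Emit:
{"fn": "servo_tool", "kwargs": {
  "targets": [
    {"tx": 0, "ty": 0, "tz": 0, "spin": 0},
    {"tx": 0, "ty": 0, "tz": 0, "spin": 0},
    {"tx": 0, "ty": 0, "tz": 0, "spin": 0},
    {"tx": 0, "ty": 0, "tz": 0, "spin": 0},
    {"tx": 0, "ty": 0, "tz": 0, "spin": 0},
    {"tx": 0, "ty": 0, "tz": 0, "spin": 0},
    {"tx": 0, "ty": 0, "tz": 0, "spin": 0},
    {"tx": 0, "ty": 0, "tz": 0, "spin": 0},
    {"tx": 0, "ty": 0, "tz": 0, "spin": 0},
    {"tx": 0, "ty": 0, "tz": 0, "spin": 0}
  ]
}}

```text
time: 4.7
tool_pos: [0.5273, 0.2463, 0.1682]
tool_rot: [[-0.972, -0.0, 0.234], [-0.234, -0.0, -0.972], [0.0, -1.0, 0.0]]
wrist_force: [-0.2, -1.1, -0.5]
grip_width: -0.003
```

Emit:
{"fn": "servo_tool", "kwargs": {
  "targets": [
    {"tx": 0, "ty": 0, "tz": 0, "spin": 0},
    {"tx": 0, "ty": 0, "tz": 0, "spin": 0},
    {"tx": 0, "ty": 0, "tz": 0, "spin": 0},
    {"tx": 0, "ty": 0, "tz": 0, "spin": 0},
    {"tx": 0, "ty": 0, "tz": 0, "spin": 0},
    {"tx": 0, "ty": 0, "tz": 0, "spin": 0},
    {"tx": 0, "ty": 0, "tz": 0, "spin": 0},
    {"tx": 0, "ty": 0, "tz": 0, "spin": 0},
    {"tx": 0, "ty": 0, "tz": 0, "spin": 0},
    {"tx": 0, "ty": 0, "tz": 0, "spin": 0}
  ]
}}

```text
time: 5.7
tool_pos: [0.5273, 0.2464, 0.1683]
tool_rot: [[-0.972, 0.0, 0.234], [-0.234, 0.0, -0.972], [-0.0, -1.0, -0.0]]
wrist_force: [0.2, -0.8, 0.4]
grip_width: 0.004
```

```bash
python3 - <<'E'
from h import *
im,d=vision.camera("wrist");cv2.imwrite("pics/w3.png",im[:,:,::-1])
E
```

```text
(no output)
```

View pics/w3.png

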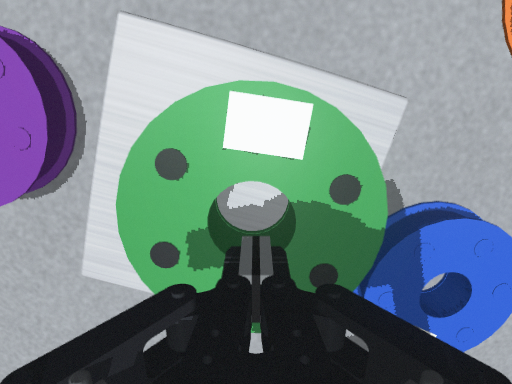

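The fingertips are over the bore's mouth at (252,215), with the spool, label and pan undisturbed; held for over 2 s. Now I'll rise and move to look at the indicator.

Emit:
{"fn": "servo_tool", "kwargs": {
  "targets": [
    {"tx": 0, "ty": -0.012, "tz": 0, "spin": 0},
    {"tx": 0, "ty": -0.038, "tz": 0, "spin": 0},
    {"tx": 0.004, "ty": -0.065, "tz": 0.009, "spin": 0},
    {"tx": 0.014, "ty": -0.08, "tz": 0.03, "spin": 0},
    {"tx": 0.03, "ty": -0.082, "tz": 0.065, "spin": 0},
    {"tx": 0.048, "ty": -0.082, "tz": 0.105, "spin": 0},
    {"tx": 0.066, "ty": -0.082, "tz": 0.145, "spin": 0},
    {"tx": 0.084, "ty": -0.082, "tz": 0.185, "spin": 0},
    {"tx": 0.103, "ty": -0.082, "tz": 0.225, "spin": 0},
    {"tx": 0.121, "ty": -0.082, "tz": 0.265, "spin": 0}
  ]
}}

```text
time: 6.75
tool_pos: [0.4713, -0.0412, 0.2514]
tool_rot: [[-0.972, 0.001, 0.235], [-0.235, -0.0, -0.972], [-0.001, -1.0, 0.0]]
wrist_force: [0.6, -0.2, -0.3]
grip_width: -0.001
```

Emit:
{"fn": "servo_tool", "kwargs": {
  "targets": [
    {"tx": 0.018, "ty": 0, "tz": 0.04, "spin": 0},
    {"tx": 0.036, "ty": 0, "tz": 0.078, "spin": 0},
    {"tx": 0.05, "ty": 0, "tz": 0.11, "spin": 0},
    {"tx": 0.06, "ty": 0, "tz": 0.132, "spin": 0},
    {"tx": 0.066, "ty": 0, "tz": 0.144, "spin": 0},
    {"tx": 0.068, "ty": 0, "tz": 0.148, "spin": 0},
    {"tx": 0.068, "ty": 0, "tz": 0.148, "spin": 0},
    {"tx": 0.068, "ty": 0, "tz": 0.148, "spin": 0},
    {"tx": 0.068, "ty": 0, "tz": 0.148, "spin": 0},
    {"tx": 0.068, "ty": 0, "tz": 0.148, "spin": 0}
  ]
}}

```text
time: 7.75
tool_pos: [0.4406, -0.1987, 0.2503]
tool_rot: [[-0.972, -0.0, 0.235], [-0.235, 0.0, -0.972], [0.0, -1.0, -0.0]]
wrist_force: [-0.3, 0.1, -0.1]
grip_width: -0.0
```

```bash
python3 - <<'E'
from tri import *
s=manip.sense();c=vision.get_calibration("wrist");im,dep=vision.camera("wrist")
print(s["time"],s["tool_pos"],c["eye"]);cv2.imwrite("pics/w4.png",im[:,:,::-1])
for n,lo,hi in [("red",(0,150,80),(8,255,255)),("blue",(105,150,80),(120,255,255)),("green",(50,150,40),(75,255,200)),("lit",(30,120,200),(50,255,255)),("lit2",(30,100,120),(75,255,255))]:
    m=cv2.inRange(cv2.cvtColor(im,cv2.COLOR_RGB2HSV),lo,hi)
    for k in sorted(cv2.findContours(m,0,1)[0],key=cv2.contourArea)[::-1][:3]:
        if cv2.contourArea(k)<100: continue
        r=cv2.minAreaRect(k);print(n,r,bydepth(c,dep,r[0]))
E
```

```text
7.75 [ 0.4406 -0.1987  0.2503] [ 0.5156 -0.1805  0.3815]
red ((228.3076629638672, 145.5384521484375), (18.30510711669922, 17.19570541381836), 33.690067291259766) [ 0.4536 -0.1664  0.0489]
blue ((61.5, 85.0), (156.0, 123.0), 90.0) [0.4749 0.0137 0.0454]
blue ((276.5, 145.0), (18.0, 19.0), 90.0) [ 0.466  -0.2149  0.0492]
lit ((309.6690673828125, 69.6741714477539), (139.99932861328125, 50.66600036621094), 0.8550973534584045) [ 0.5434 -0.2243  0.0725]
lit2 ((309.22772216796875, 69.64385986328125), (141.04908752441406, 51.56114196777344), 0.6740368604660034) [ 0.5434 -0.2239  0.0725]
lit2 ((371.5000305175781, 146.5), (16.970561981201172, 19.798988342285156), 45.0) [ 0.4883 -0.3119  0.0494]
```

View pics/w4.png

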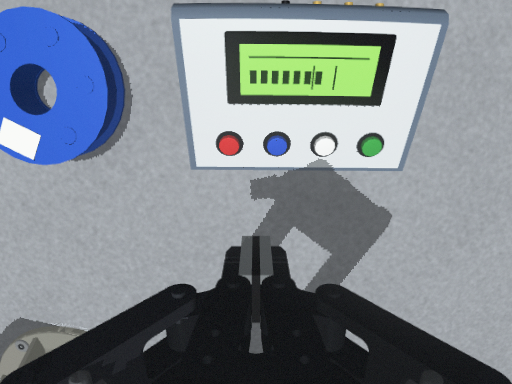

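The wrist view shows the lit window centred at (309,70) and the keys at row 145: red 228, blue 277, white 323, green 371. Measured centres are display (0.5434, -0.224, 0.0725) and green key (0.4883, -0.312, 0.0494). They agree with the given 78 mm and 75 mm offsets to about 2 mm. Now I'll point at the display.

Emit:
{"fn": "servo_tool", "kwargs": {
  "targets": [
    {"tx": -0.01, "ty": 0.005, "tz": 0.006, "spin": 0},
    {"tx": -0.03, "ty": 0.015, "tz": 0.018, "spin": 0},
    {"tx": -0.055, "ty": 0.03, "tz": 0.032, "spin": 0},
    {"tx": -0.074, "ty": 0.05, "tz": 0.043, "spin": 0},
    {"tx": -0.082, "ty": 0.075, "tz": 0.048, "spin": 0},
    {"tx": -0.084, "ty": 0.1, "tz": 0.049, "spin": 0},
    {"tx": -0.084, "ty": 0.118, "tz": 0.049, "spin": 0},
    {"tx": -0.084, "ty": 0.13, "tz": 0.049, "spin": 0},
    {"tx": -0.084, "ty": 0.136, "tz": 0.049, "spin": 0},
    {"tx": -0.084, "ty": 0.139, "tz": 0.049, "spin": 0}
  ]
}}

```text
time: 8.8
tool_pos: [0.5337, -0.2274, 0.1109]
tool_rot: [[-0.972, -0.0, 0.234], [-0.234, 0.0, -0.972], [0.0, -1.0, -0.0]]
wrist_force: [-0.1, -0.9, 0.6]
grip_width: -0.001
```

Emit:
{"fn": "servo_tool", "kwargs": {
  "targets": [
    {"tx": 0, "ty": 0, "tz": 0, "spin": 0},
    {"tx": 0, "ty": 0, "tz": 0, "spin": 0},
    {"tx": 0, "ty": 0, "tz": 0, "spin": 0},
    {"tx": 0, "ty": 0, "tz": 0, "spin": 0},
    {"tx": 0, "ty": 0, "tz": 0, "spin": 0},
    {"tx": 0, "ty": 0, "tz": 0, "spin": 0},
    {"tx": 0, "ty": 0, "tz": 0, "spin": 0},
    {"tx": 0, "ty": 0, "tz": 0, "spin": 0},
    {"tx": 0, "ty": 0, "tz": 0, "spin": 0},
    {"tx": 0, "ty": 0, "tz": 0, "spin": 0}
  ]
}}

```text
time: 9.8
tool_pos: [0.5335, -0.2274, 0.1112]
tool_rot: [[-0.972, -0.0, 0.234], [-0.234, 0.0, -0.972], [0.0, -1.0, -0.0]]
wrist_force: [-0.7, -0.4, 0.0]
grip_width: -0.0
```

Emit:
{"fn": "servo_tool", "kwargs": {
  "targets": [
    {"tx": 0, "ty": 0, "tz": 0, "spin": 0},
    {"tx": 0, "ty": 0, "tz": 0, "spin": 0},
    {"tx": 0, "ty": 0, "tz": 0, "spin": 0},
    {"tx": 0, "ty": 0, "tz": 0, "spin": 0},
    {"tx": 0, "ty": 0, "tz": 0, "spin": 0},
    {"tx": 0, "ty": 0, "tz": 0, "spin": 0},
    {"tx": 0, "ty": 0, "tz": 0, "spin": 0},
    {"tx": 0, "ty": 0, "tz": 0, "spin": 0},
    {"tx": 0, "ty": 0, "tz": 0, "spin": 0},
    {"tx": 0, "ty": 0, "tz": 0, "spin": 0}
  ]
}}

```text
time: 10.8
tool_pos: [0.5335, -0.2274, 0.1113]
tool_rot: [[-0.972, 0.0, 0.234], [-0.234, -0.0, -0.972], [-0.0, -1.0, 0.0]]
wrist_force: [-0.1, 0.4, 0.3]
grip_width: -0.002
```

```bash
python3 - <<'E'
from h import *
im,d=vision.camera("scene");cv2.imwrite("pics/s5.png",cv2.resize(im[70:230,90:290,::-1],None,fx=3,fy=3))
E
```

```text
(no output)
```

View pics/s5.png

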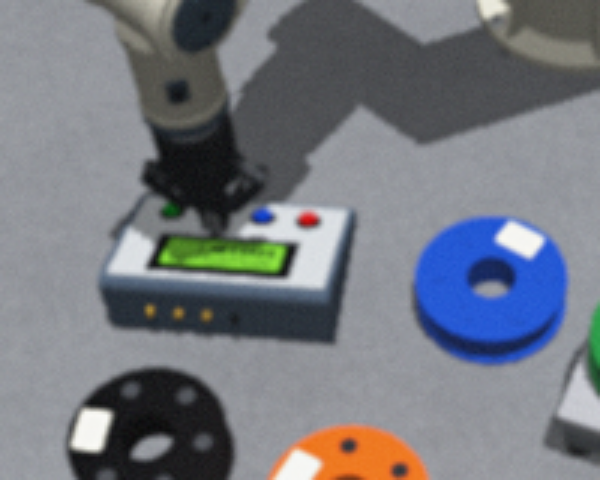

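The fingertips hover over the display's middle (crop about (212,228)) without touching it; held for over 2 s. Now I'll move above the green key.

Emit:
{"fn": "servo_tool", "kwargs": {
  "targets": [
    {"tx": 0, "ty": -0.008, "tz": 0, "spin": 0},
    {"tx": 0.006, "ty": -0.02, "tz": 0.006, "spin": 0},
    {"tx": 0.02, "ty": -0.025, "tz": 0.021, "spin": 0},
    {"tx": 0.04, "ty": -0.025, "tz": 0.043, "spin": 0},
    {"tx": 0.057, "ty": -0.02, "tz": 0.062, "spin": 0},
    {"tx": 0.065, "ty": -0.01, "tz": 0.071, "spin": 0},
    {"tx": 0.067, "ty": 0.005, "tz": 0.073, "spin": 0},
    {"tx": 0.067, "ty": 0.018, "tz": 0.073, "spin": 0},
    {"tx": 0.067, "ty": 0.025, "tz": 0.073, "spin": 0},
    {"tx": 0.067, "ty": 0.026, "tz": 0.073, "spin": 0}
  ]
}}

```text
time: 11.85
tool_pos: [0.4851, -0.3128, 0.0836]
tool_rot: [[-0.972, -0.002, 0.235], [-0.235, 0.002, -0.972], [0.002, -1.0, -0.002]]
wrist_force: [0.4, 0.7, 0.6]
grip_width: -0.003
```

```bash
python3 - <<'E'
from h import *
im,d=vision.camera("wrist");cv2.imwrite("pics/w6.png",im[:,:,::-1])
print(manip.sense()["tool_pos"])
E
```

```text
[ 0.48543319 -0.31301529  0.08423032]
```

View pics/w6.png

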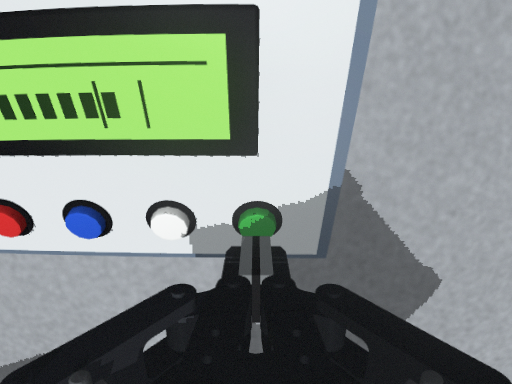

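The green key is directly ahead of the fingertips at (257,220), and the white key is well clear at (171,220). Pressing now along the key's axis in small steps.

Emit:
{"fn": "servo_tool", "kwargs": {
  "targets": [
    {"tx": 0, "ty": 0.006, "tz": 0, "spin": 0},
    {"tx": 0, "ty": 0.013, "tz": 0, "spin": 0},
    {"tx": 0, "ty": 0.018, "tz": 0, "spin": 0},
    {"tx": 0, "ty": 0.02, "tz": 0, "spin": 0},
    {"tx": -0.0003, "ty": 0.021, "tz": 0, "spin": 0},
    {"tx": -0.0007, "ty": 0.022, "tz": 0, "spin": 0},
    {"tx": -0.001, "ty": 0.023, "tz": 0, "spin": 0},
    {"tx": -0.001, "ty": 0.023, "tz": 0, "spin": 0},
    {"tx": -0.001, "ty": 0.023, "tz": 0, "spin": 0},
    {"tx": -0.001, "ty": 0.023, "tz": 0, "spin": 0}
  ]
}}

```text
time: 12.9
tool_pos: [0.4866, -0.3139, 0.0625]
tool_rot: [[-0.972, 0.0, 0.234], [-0.234, -0.0, -0.972], [-0.0, -1.0, 0.0]]
wrist_force: [-0.7, -0.8, 2.0]
grip_width: -0.001
```

Emit:
{"fn": "servo_tool", "kwargs": {
  "targets": [
    {"tx": -0.0003, "ty": 0.001, "tz": 0, "spin": 0},
    {"tx": -0.0007, "ty": 0.002, "tz": 0, "spin": 0},
    {"tx": -0.001, "ty": 0.0027, "tz": 0, "spin": 0},
    {"tx": -0.001, "ty": 0.003, "tz": 0, "spin": 0},
    {"tx": -0.001, "ty": 0.003, "tz": 0, "spin": 0},
    {"tx": -0.001, "ty": 0.003, "tz": 0, "spin": 0},
    {"tx": -0.001, "ty": 0.003, "tz": 0, "spin": 0},
    {"tx": -0.001, "ty": 0.003, "tz": 0, "spin": 0},
    {"tx": -0.001, "ty": 0.003, "tz": 0, "spin": 0},
    {"tx": -0.001, "ty": 0.003, "tz": 0, "spin": 0}
  ]
}}

```text
time: 13.9
tool_pos: [0.4876, -0.3137, 0.0594]
tool_rot: [[-0.972, 0.0, 0.234], [-0.234, -0.0, -0.972], [-0.0, -1.0, 0.0]]
wrist_force: [0.4, -0.4, 4.0]
grip_width: -0.0
```

Emit:
{"fn": "servo_tool", "kwargs": {
  "targets": [
    {"tx": -0.0002, "ty": 0.0007, "tz": 0, "spin": 0},
    {"tx": -0.0005, "ty": 0.0013, "tz": 0, "spin": 0},
    {"tx": -0.0007, "ty": 0.002, "tz": 0, "spin": 0},
    {"tx": -0.0007, "ty": 0.002, "tz": 0, "spin": 0},
    {"tx": -0.0007, "ty": 0.002, "tz": 0, "spin": 0},
    {"tx": -0.0007, "ty": 0.002, "tz": 0, "spin": 0},
    {"tx": -0.0007, "ty": 0.002, "tz": 0, "spin": 0},
    {"tx": -0.0007, "ty": 0.002, "tz": 0, "spin": 0},
    {"tx": -0.0007, "ty": 0.002, "tz": 0, "spin": 0},
    {"tx": -0.0007, "ty": 0.002, "tz": 0, "spin": 0}
  ]
}}

```text
time: 14.9
tool_pos: [0.4881, -0.3136, 0.0583]
tool_rot: [[-0.972, 0.0, 0.234], [-0.234, -0.0, -0.972], [0.0, -1.0, 0.0]]
wrist_force: [-3.6, 0.9, 17.1]
grip_width: -0.0
```

The force jumped from 4 N to 17 N while the tool stalled, about 4.2 mm below first contact, so the key is on its stop. Now I'll release and retreat.

Emit:
{"fn": "servo_tool", "kwargs": {
  "targets": [
    {"tx": 0.0007, "ty": -0.002, "tz": 0, "spin": 0},
    {"tx": 0.0015, "ty": -0.005, "tz": 0, "spin": 0},
    {"tx": 0.003, "ty": -0.01, "tz": 0, "spin": 0},
    {"tx": 0.003, "ty": -0.02, "tz": 0, "spin": 0},
    {"tx": 0.005, "ty": -0.04, "tz": 0, "spin": 0},
    {"tx": 0.012, "ty": -0.065, "tz": 0, "spin": 0},
    {"tx": 0.025, "ty": -0.095, "tz": 0, "spin": 0},
    {"tx": 0.037, "ty": -0.118, "tz": 0, "spin": 0},
    {"tx": 0.045, "ty": -0.13, "tz": 0, "spin": 0},
    {"tx": 0.048, "ty": -0.135, "tz": 0, "spin": 0}
  ]
}}

```text
time: 15.9
tool_pos: [0.4411, -0.3249, 0.1935]
tool_rot: [[-0.972, 0.001, 0.234], [-0.234, -0.001, -0.972], [-0.001, -1.0, 0.001]]
wrist_force: [-0.8, 0.2, -0.5]
grip_width: -0.001
```

```bash
python3 - <<'E'
from tri import *
c=vision.get_calibration("wrist");im,dep=vision.camera("wrist");cv2.imwrite("pics/w7.png",im[:,:,::-1])
s=manip.sense();print(s["time"],s["tool_pos"],s["wrist_force"],np.abs(s["qvel"]).max())
hsv=cv2.cvtColor(im,cv2.COLOR_RGB2HSV)
for n,lo,hi in [("red",(0,150,80),(8,255,255)),("blue",(105,150,80),(120,255,255)),("green",(50,100,40),(78,255,255)),("lit",(30,120,200),(50,255,255))]:
    for k in sorted(cv2.findContours(cv2.inRange(hsv,lo,hi),0,1)[0],key=cv2.contourArea)[::-1][:2]:
        if cv2.contourArea(k)>100: r=cv2.minAreaRect(k);print(n,np.round(r[0]),np.round(r[1]),bydepth(c,dep,r[0]))
S,_=vision.camera("top");T=cv2.imread("pics/top0.png")[:,:,::-1]
for a in (T,S): print(seg(a.copy(),(45,120,40),(75,255,255),(150,180,90,75))[0])
E
```

```text
15.95 [ 0.441  -0.3249  0.1934] [-0.0616  0.428   0.2417] 1.7420591241722594
red [ 81. 124.] [26. 21.] [ 0.4544 -0.1676  0.0492]
blue [138. 124.] [25. 21.] [ 0.4655 -0.2161  0.049 ]
green [254. 123.] [24. 24.] [ 0.4887 -0.3123  0.0489]
green [148.   7.] [  2. 149.] [ 0.553  -0.221   0.0773]
lit [148.  29.] [ 58. 175.] [ 0.5394 -0.2217  0.0724]
((192.0547332763672, 219.75848388671875), (62.67991256713867, 66.32864379882812), 87.51044464111328)
((192.0547332763672, 219.75848388671875), (62.67991256713867, 66.32864379882812), 87.51044464111328)
```

View pics/w7.png

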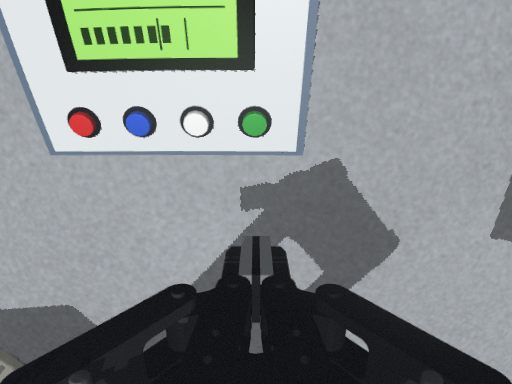

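The keys sit at row 123, and the green one at (254,123) is back at the same height as the others (0.0489 against 0.0490 and 0.0492). The spool's outline in the top view is unchanged and the arm is clear. Handing in.

```bash
python3 -c "
from h import *
print(order.sign_off())"
```

```text
the job is handed in; nothing more can be done
None
```

The sign-off is done and handed in at about 16 s of the 51 s allowed; the system gives no verdict.

- **Pointing:** I held the closed fingertips about 3 cm above the middle of the green spool, then about 3 cm off the middle of the display, for over 2 s each. No contact force showed at either.
- **Green key:** I pressed it along its own axis. Force rose from 2 N to 4 N over the travel, then to 17 N once it reached its stop, about 4 mm down. It sprang back level with the red and blue keys, to within 0.5 mm.
- **Last checks:** The spool's outline in the top camera is identical to the start. The last wrist picture shows all four keys up. The arm is well clear of everything, with only noise on the wrist force. I did not re-measure the other spools or the tape; the arm never came close to them.
- **What disagreed:**
  - The network's best top-view hit for the green spool was the blue one, so I used colour and depth instead.
  - One move call was refused for leaving out `spin`; I resent it with no effect on the scene.

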